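# Lay a finished pair of orthosis shells in the job tray

### The job

Pack the finished pair of green orthosis shells into the grey job tray: the left shell (lying on the bench) in the left bay and the right shell (leaning on the rack) in the right bay, left and right as seen when looking along the tray towards its white job card. Lay each one flat on the tray's floor on its orange posts, open side up, straight along the bay with its toe end towards the white card. Set them down gently without letting them fall, and leave the bench clutter where it is.

Things in the scene. Friction and masses are not known exactly. Their poses are not given: they have to be found in the camera images.
- shell_left_center (a point): Left foot-orthosis shell, rigid green plastic with deep heel cup, flat orange posts under heel and forefoot; 150 mm long, 58 mm wide over its flanges, 68 at the forefoot, about 130 g. Lies level on the bench, open side up, any yaw. Point on its middle line, half-way along, 18 mm above the posts' undersides. Axes: x to the toe end, y to the wearer's left, z out of the open top.
- shell_right_center (a point): Right foot-orthosis shell, rigid green plastic with deep heel cup, flat orange posts under heel and forefoot; 150 mm long, 58 mm wide over its flanges, 68 at the forefoot, about 130 g. Leans open side up on the rack's slope, toe end up. Point on its middle line, half-way along, 18 mm above the posts' undersides. Axes: x to the toe end, y to the wearer's left, z out of the open top.
- shell_left_toe (a point): Left shell's middle line near its toe end, 70 mm ahead of its centre point and 8 mm above the posts' undersides. The side flanges are 3.5 mm thick, straight, parallel to x, outer faces at y +-29 mm from 46 mm behind to 16 mm ahead of the centre point; arch flange (-y side) 37 mm high over the undersides, outer flange (+y) and heel cup 29 mm. It balances about 6 mm behind the centre point.
- shell_right_toe (a point): Right shell's middle line near its toe end, 70 mm ahead of its centre point and 8 mm above the posts' undersides. The side flanges are 3.5 mm thick, straight, parallel to x, outer faces at y +-29 mm from 46 mm behind to 16 mm ahead of the centre point; arch flange (+y side) 37 mm high over the undersides, outer flange (-y) and heel cup 29 mm. It balances about 6 mm behind the centre point.
- tray: Grey open job tray, fixed, 210 mm (x) by 247 mm (y), walls 35 mm high and 5 thick, floor 5 thick; a 5 mm divider along x, as high as the walls, makes two bays 200 by 116 mm. A white blank card in a black sloping holder, standing out 30 mm below the rim, marks its toe end. Origin: centre of its underside, on the bench. x to the card end, y to the left bay, z up.
- tray_left_bay (a point): Centre of the left bay's floor (top face of the floor, 5 mm above the bench). Axes as the tray's.
- tray_right_bay (a point): Centre of the right bay's floor (top face of the floor, 5 mm above the bench). Axes as the tray's.
- rack_slope (a point): Middle of the upper face of the fixed steel rack's grating, 88 mm above the bench. Grating 220 mm wide (y), 184 mm long, rising towards the rack's +x at 40 degrees from level, low end 30 mm above the bench with a lip 24 mm out of the slope, on which the heel rests; nothing else stands beside or above the shell. Axes are the rack's, not sloped: x level, up-slope seen from above, z up.
- sleeve: Bystander: brown abrasive sleeve, an upright open tube 68 mm in diameter, 75 mm high. Origin: centre of its underside.
- block: Bystander: cork sanding block with brown abrasive face down, 60 by 110 by 34 mm high. Origin: centre of its underside.
- brush: Bystander: dust brush 200 mm long lying on the bench. Origin: on the bench, under its middle.
Mind the look-alikes: they are no part of the job. What is shaped like the part that bears shell_right_center but pink is not meant. Leave any blue look-alike of the part that bears shell_left_center alone.

How it is judged:
At the end, for the whole second after the job is handed in: Each shell rests on the floor of its own bay, released: centre within 42 mm of the bay's centre seen from above and 19 to 28 mm over the tray's underside, open side up, level within 0.1 rad, within 0.26 rad of the tray's length, toe end towards the white card, at rest (horizontal distance between shell_left_center and tray_left_bay below 0.042 m and z of shell_left_center in the frame of tray between 0.019 and 0.028 m and angle between each of shell_left_center, shell_right_center's own z axis and vertical below 0.1 rad and angle between the x axis of each of shell_left_center, shell_right_center and the x axis of tray, either way round below 0.26 rad and x of each of shell_left_toe, shell_right_toe in the frame of tray above 0.03 m and linear speed of each of shell_left, shell_right below 0.02 m/s and horizontal distance between shell_right_center and tray_right_bay below 0.042 m and z of shell_right_center in the frame of tray between 0.019 and 0.028 m); the robot touches nothing.
It fails at once if the left shell falls: it is out of the fingers and moving faster than 0.55 m/s (a drop of some 15 mm) (contact force between shell_left and the fingers below 0.05 N and linear speed of shell_left above 0.55 m/s).
It fails at once if the right shell falls: it is out of the fingers and moving faster than 0.55 m/s (a drop of some 15 mm) (contact force between shell_right and the fingers below 0.05 N and linear speed of shell_right above 0.55 m/s).
It fails at once if the sleeve is shifted more than 30 mm (distance of sleeve from where it was at the start of the episode above 0.03 m).
It fails at once if the block is shifted more than 30 mm (distance of block from where it was at the start of the episode above 0.03 m).
It fails at once if the brush is shifted more than 30 mm (distance of brush from where it was at the start of the episode above 0.03 m).
It also fails if it takes over 64 s, if anything falls off the work surface, if the arm or the gripper's body presses on something with over 40 N, if the wrist force passes 120 N, or if a joint passes its speed limit or range.

### The arm

A 6-joint arm with a two-finger parallel gripper is mounted at the origin on the work surface. World frame = base frame: x ahead of the robot, y to its left, z up, the work surface at z = 0. Lengths are in m, angles in rad, forces in N, time in s.
With the tool pointing down it reaches from about 0.35 to 0.975 m from the base axis. Payload 4.9 kg.
Tool frame: the origin (TCP) lies at the very end of the fingers, on their centre line; the grasp point (between the pads) lies 19 mm behind it (grasp_offset is the distance from the TCP to the grasp point, in m); x points along the fingers, y is the direction in which the jaws open and shut, and the axes are right-handed (so a half turn about x gives the same grasp; the last joint's range is limited). The gripper opens to 85 mm and grips with 20 to 120 N. Pads are 22 mm wide; open, the fingers measure 114 mm over their backs; the gripper's body (76 mm by 85 mm) begins 54 mm behind the grasp point. The pads swing forward as they close: fully open they stand 13 mm farther back than shut.
Start: joints at [1.144, 0.053, 1.613, -0, 1.476, -0.119], TCP at [0.189, 0.596, 0.231] pointing down, gripper open.
Joint ranges: [-3.01, 3.01], [-1.01, 2.22], [0.06, 2.58], [-1.02, 4.17], [0.09, 2.62], [-3.14, 3.14]. Speed limits (rad/s): [2.57, 2.57, 3.14, 3.14, 3.14, 3.14].

### API

Orientations are given as a rotation vector (axis times angle).
In Python, from station import get_obs, get_image, camera_model, finish_job, grasp_offset gives the robot as it stands.
- The arm moves only by the shell command python3 -m crank 'ROWS' [OPENING] [FORCE]. ROWS is JSON, a list that holds one entry, the list of rows, each a list of 4 numbers: the shift along the world's x, y, z in m, then the turn about the world's z in degrees. In form: [[[dx, dy, dz, turn], ...]]. A call has 1 to 5 rows; each row is the pose to reach, as a shift and turn from the pose commanded when the call began; what a row does not reach only later rows make up. A row lasts 1/12 s, in which the tool goes at most 41.7 mm and 7.16 degrees, less where a joint would pass 70% of its speed; a pose out of reach is approached as far as the arm can. A call with a gripper value outside its range is refused whole. OPENING is the opening, from 0 (shut) to 1 (fully open), set as the call begins (- or left out, the last holds). The fingers move at their own pace and stop on an object; FORCE is the grip in N (left out, the last holds). Time passes only in rows, so rows that repeat a pose let the fingers close. It gives the time, the measured TCP pose, the force and the opening at its end, in the units of the state.
- get_obs(): the state, without advancing time (a new reading comes with each control period).
- get_image(name): name is "scene" or "top"; returns (picture, depth): 480x640x3 uint8, red, green, blue; 480x640 float32, m along the optical axis (not along the pixel's ray), 0 where there is no reading.
- camera_model(name): a dict with "fx", "fy", "cx", "cy" (pixels), "k1" (the pictures are not rectified: a ray, as slopes to the right and down, at radius r is drawn at 1 + k1 r^2 times it, then the intrinsics apply), "xyz" and "attitude" of the camera in the world. Camera axes: x right, y down, z forward; pixel columns grow to the right and rows downward; lengths in m; the calibration is good to about 2 mm. A picture is of the moment at which its call begins. camera_model takes no time and is no camera call.
- finish_job(): hands the job in, once; it reports no verdict.
The state is a dict: "t": time; "q": joint angles; "dq": joint speeds; "effort": joint torques, N m; "tool_pos": TCP position; "tool_rot": TCP orientation; "contact_force": force on the tool from outside, world axes, zero at the start; "wrist_torque": the same for the moment, N m; "opening": finger opening in m.
Only numpy, scipy, OpenCV 4.12 (cv2) and the standard library are available. Lean on these libraries where they do the work, as an engineer would, in place of code of your own. Each camera call takes 0.05 s, during which the arm holds its last target.

## Working session

There is one attempt and no reset: what is moved stays moved. The work goes in short steps, Python scripts to look and compute and a shell command to move; the robot and the scene stay as the last step left them, time stands still between calls to the robot, and variables do not carry over. Pictures are saved under pics/ and viewed, and the job is handed in when it is done.

```bash
ls; mkdir -p pics
python3 - <<'E'
from station import *
import cv2,numpy as np
print(get_obs()); print(grasp_offset)
for n in("scene","top"):
    im,d=get_image(n); cv2.imwrite(f"pics/{n}0.png",im[:,:,::-1]); np.save(f"pics/{n}0_d.npy",d); np.save(f"pics/{n}0_i.npy",im)
    print(n,camera_model(n),d.min(),d.max())
E
```

```text
pics
{'t': 0.0, 'q': array([ 1.14399409e+00,  5.33841941e-02,  1.61432079e+00, -1.13076110e-06,
        1.47597334e+00, -1.19021169e-01]), 'dq': array([-0.00130462, -0.00065256, -0.00104195, -0.00083536,  0.00019478,
        0.00071184]), 'effort': array([ 6.87654992e-04, -3.93674076e+01, -3.70175421e+01, -7.49842172e-06,
        7.14581736e-03, -1.74710704e-05]), 'tool_pos': array([0.18909138, 0.59505088, 0.23003006]), 'tool_rot': array([ 0.23999372,  1.55782635, -0.24315958]), 'contact_force': array([-0.19948705,  0.3424087 ,  0.09874738]), 'wrist_torque': array([ 0.03697712, -0.02454727, -0.02086149]), 'opening': 0.08554768287971752}
0.0187
scene {'fx': 556.8163493576554, 'fy': 556.8163493576554, 'cx': 322.2995291380829, 'cy': 230.73811044375077, 'k1': -0.1751208441540837, 'xyz': array([ 1.38773797, -0.23784825,  0.90929086]), 'attitude': array([-1.89181509, -1.48401544,  0.65332145])} 0.0 3.630611
top {'fx': 434.85766375288347, 'fy': 434.85766375288347, 'cx': 311.8075174285377, 'cy': 240.35920847924672, 'k1': -0.012119859023116688, 'xyz': array([ 0.44112526, -0.01747162,  1.23992803]), 'attitude': array([-2.19214944,  2.16901095, -0.06946137])} 0.0 2.083101
```

View pics/scene0.png

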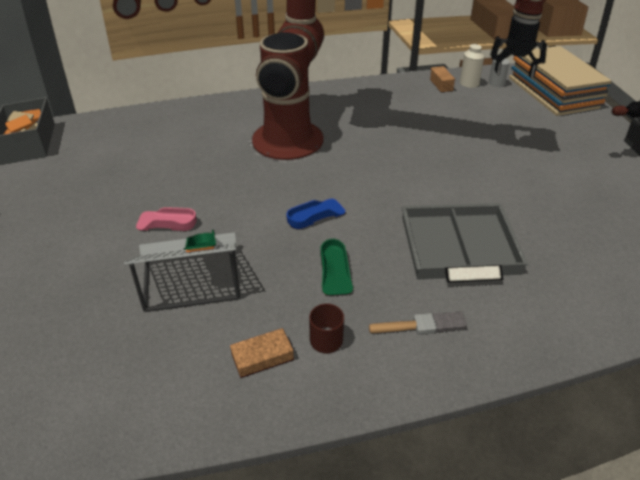

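View pics/top0.png

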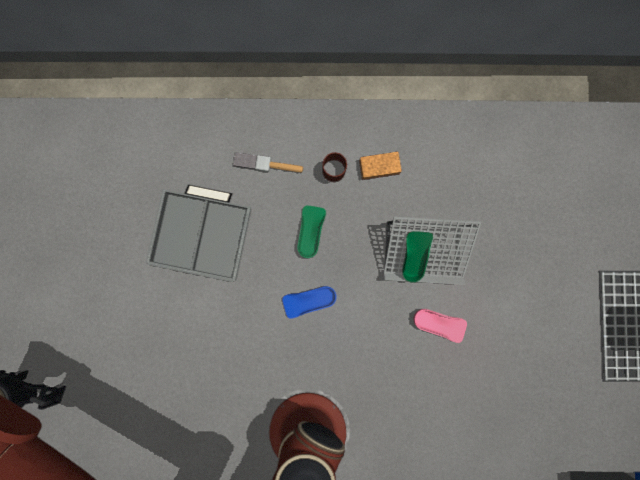

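```bash
cat > h.py <<'E'
import numpy as np,cv2
from scipy.spatial.transform import Rotation as R
from station import *
def cam(n):
    m=camera_model(n); K=np.array([[m['fx'],0,m['cx']],[0,m['fy'],m['cy']],[0,0,1]])
    return m,K,np.array([m['k1'],0,0,0.]),R.from_rotvec(m['attitude']).as_matrix()
def rays(n,uv):
    m,K,D,A=cam(n)
    p=cv2.undistortPoints(np.asarray(uv,float).reshape(-1,1,2),K,D).reshape(-1,2)
    return m['xyz'],np.c_[p,np.ones(len(p))]@A.T
def plane(n,uv,z):
    c,r=rays(n,uv); return c+r*((z-c[2])/r[:,2])[:,None]
def cloud(n,d,mask):
    v,u=np.nonzero(mask&(d>0)); c,r=rays(n,np.c_[u,v]); return c+r*d[v,u][:,None],np.c_[u,v]
def hsv(im): return cv2.cvtColor(im,cv2.COLOR_RGB2HSV)
def green(im):
    h=hsv(im); return (h[...,0]>60)&(h[...,0]<90)&(h[...,1]>130)
def blobs(mask,amin=60):
    n,l,s,c=cv2.connectedComponentsWithStats(mask.astype(np.uint8)); return [(l==i,s[i],c[i]) for i in range(1,n) if s[i,4]>=amin]
E
python3 - <<'E'
from h import *
np.set_printoptions(precision=4,suppress=True)
for n in("top","scene"):
    im=np.load(f"pics/{n}0_i.npy");d=np.load(f"pics/{n}0_d.npy")
    # bench check
    m=np.zeros(d.shape,bool);m[(300 if n=="top" else 330):(330 if n=="top" else 345),150:180]=1
    P,_=cloud(n,d,m);print(n,"bench z",P[:,2].mean(),P[:,2].std())
    for b,s,c in blobs(green(im),100):
        P,_=cloud(n,d,b); print(s,c); 
        r=cv2.minAreaRect(P[:,:2].astype(np.float32));print("rect",r,"z pct",np.percentile(P[:,2],[1,10,50,90,99]))
        uv=np.argwhere(b)[:,::-1]
        q=plane(n,uv,0.02);print(" plane.02 rect",cv2.minAreaRect(q[:,:2].astype(np.float32)))
o=get_obs();print(R.from_rotvec(o['tool_rot']).as_matrix())
E
python3 - <<'E'
import cv2
a=cv2.imread('pics/top0.png');
l=cv2.resize(a[180:280,140:260],(480,400),interpolation=2);
cv2.imwrite('pics/tray0.png',l)
m=cv2.resize(a[190:290,290:490],(800,400),interpolation=2);cv2.imwrite('pics/sh0.png',m)
E
```

```text
top bench z -4.671979577450556e-06 0.002414081838171579
[ 298  206   28   52 1013] [310.306  230.1066]
rect ((0.5555421113967896, 0.0011723153293132782), (0.06516970694065094, 0.1485605090856552), 77.45002746582031) z pct [0.0045 0.0067 0.0103 0.0167 0.0372]
 plane.02 rect ((0.5546019673347473, 0.0010901354253292084), (0.0645766407251358, 0.14601124823093414), 77.35336303710938)
[ 403  232   30   50 1078] [416.3553 255.0798]
rect ((0.4822429418563843, -0.283307284116745), (0.06504914909601212, 0.12674011290073395), 89.39672088623047) z pct [0.0426 0.0506 0.094  0.1245 0.1331]
 plane.02 rect ((0.4869806170463562, -0.3020341992378235), (0.06991081684827805, 0.14132294058799744), 82.64675903320312)
scene bench z 0.001327932140637178 0.0017583725704073466
[186 233  29  15 310] [200.7839 240.5323]
rect ((0.4863418936729431, -0.28201285004615784), (0.05939706042408943, 0.1263582408428192), 87.72442626953125) z pct [0.0428 0.0469 0.0588 0.1208 0.1351]
 plane.02 rect ((0.40262672305107117, -0.2886713445186615), (0.06623660027980804, 0.04160439595580101), 88.33729553222656)
[ 321  240   31   55 1345] [335.0454 268.5948]
rect ((0.5567091703414917, -0.00037989020347595215), (0.06217145919799805, 0.15213945508003235), 79.16206359863281) z pct [0.0073 0.0094 0.0122 0.021  0.0394]
 plane.02 rect ((0.5571240186691284, -0.00047644972801208496), (0.06093582138419151, 0.16703838109970093), 78.41964721679688)
[[-0.0008  0.303   0.953 ]
 [-0.0016  0.953  -0.303 ]
 [-1.     -0.0018 -0.0002]]
```

View pics/sh0.png

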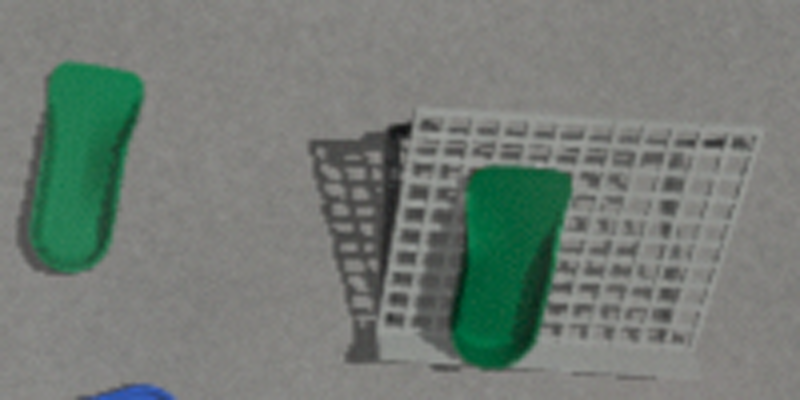

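View pics/tray0.png

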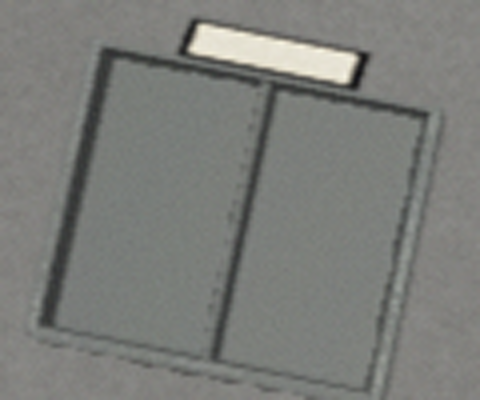

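```bash
cat > m1.py <<'E'
from h import *
np.set_printoptions(precision=4,suppress=True)
im=np.load("pics/top0_i.npy");d=np.load("pics/top0_d.npy")
# tray by colour differing + depth
m=np.zeros(d.shape,bool);m[170:300,135:262]=1
P,uv=cloud("top",d,m)
k=(P[:,2]>0.024)&(P[:,2]<0.045)
Q=P[k]; print(len(Q)); 
mm=np.zeros(d.shape,np.uint8); mm[uv[k][:,1],uv[k][:,0]]=1
b=max(blobs(mm>0,20),key=lambda x:x[1][4]); print(b[1:])
Pb,_=cloud("top",d,b[0]); print("tray rect",cv2.minAreaRect(Pb[:,:2].astype(np.float32)))
cv2.imwrite("pics/rim.png",cv2.resize(mm[170:300,135:262]*255,None,fx=4,fy=4,interpolation=0))
# card
h=hsv(im); w=(h[...,2]>190)&m
for bb in blobs(w,50):
    q=plane("top",[bb[2]],0.025); print("card",bb[2],q)
# floor
fl=np.zeros(d.shape,bool);fl[225:260,165:185]=1;print("floor z",cloud("top",d,fl)[0][:,2].mean())
# rack
m=np.zeros(d.shape,bool);m[205:295,365:495]=1
P,uv=cloud("top",d,m&~cv2.dilate(green(im).astype(np.uint8),np.ones((5,5))).astype(bool))
k=(P[:,2]>0.035)&(P[:,2]<0.16);Q=P[k]
for it in range(8):
    A=np.c_[Q[:,:2],np.ones(len(Q))];c=np.linalg.lstsq(A,Q[:,2],rcond=None)[0];r=Q[:,2]-A@c
    Q=Q[abs(r)<max(2.0*r.std(),0.004)]
print("rack plane",c,r.std(),len(Q),"slope deg",np.degrees(np.arctan(np.hypot(*c[:2]))),"yaw",np.degrees(np.arctan2(c[1],c[0])))
print("rack rect",cv2.minAreaRect(Q[:,:2].astype(np.float32)))
yaw=np.arctan2(c[1],c[0]); Rr=R.from_euler('z',yaw).as_matrix()
S=[]
for n in("top","scene"):
    im=np.load(f"pics/{n}0_i.npy");d=np.load(f"pics/{n}0_d.npy")
    for b in blobs(green(im),100):
        P,_=cloud(n,d,b[0])
        left=P[:,1].mean()>-0.15
        P=P[(P[:,2]<0.2)]
        if not left:
            s=np.arctan(np.hypot(*c[:2]));
            Rs=R.from_euler('zy',[yaw,-s]).as_matrix()  # columns: axes
            o=np.array([0.48,-0.28,c@[0.48,-0.28,1]]); L=(P-o)@Rs
        else:
            o=np.array([0.555,0,0]); Rs=R.from_euler('z',np.radians(-11.5)).as_matrix(); L=(P-o)@Rs
        print(n,"left" if left else "right","z",np.percentile(L[:,2],[1,50,99]))
        print("  x range",np.percentile(L[:,0],[0.3,99.7]))
        xm=(np.percentile(L[:,0],.3)+np.percentile(L[:,0],99.7))/2
        for a in np.arange(-70,80,20)/1000:
            t=L[abs(L[:,0]-xm-a)<.010]
            if len(t)>5: print("  %.3f y %.4f..%.4f mid %.4f z %.4f"%(a,t[:,1].min(),t[:,1].max(),(t[:,1].min()+t[:,1].max())/2,np.median(t[:,2])))
E
python3 m1.py
```

```text
1659
(array([ 146,  186,  105,   96, 1658], dtype=int32), array([197.5211, 228.9777]))
tray rect ((0.5527682304382324, 0.3086399435997009), (0.2562673091888428, 0.24219298362731934), 79.09078216552734)
card [207.8814 192.9593] [[0.6604 0.289  0.025 ]]
floor z 0.0048541168696640356
rack plane [ 0.831  -0.0382 -0.3443] 0.0021356688821511025 1695 slope deg 39.75485492075842 yaw -2.6330406692215838
rack rect ((0.5088317394256592, -0.3207237720489502), (0.22258061170578003, 0.13877254724502563), 87.23760986328125)
top left z [0.0045 0.0103 0.0372]
  x range [-0.0724  0.0732]
  -0.070 y -0.0258..0.0173 mid -0.0042 z 0.0113
  -0.050 y -0.0306..0.0243 mid -0.0031 z 0.0102
  -0.030 y -0.0304..0.0251 mid -0.0027 z 0.0100
  -0.010 y -0.0302..0.0252 mid -0.0025 z 0.0109
  0.010 y -0.0294..0.0264 mid -0.0015 z 0.0119
  0.030 y -0.0305..0.0301 mid -0.0002 z 0.0102
  0.050 y -0.0324..0.0329 mid 0.0003 z 0.0096
  0.070 y -0.0318..0.0324 mid 0.0003 z 0.0093
top right z [0.0065 0.0115 0.0378]
  x range [-0.0543  0.0943]
  -0.070 y -0.0252..0.0211 mid -0.0021 z 0.0169
  -0.050 y -0.0276..0.0278 mid 0.0
[... 479 characters left out ...]
19 mid -0.0131 z 0.0117
  -0.010 y -0.0280..-0.0027 mid -0.0153 z 0.0137
  0.010 y -0.0285..0.0256 mid -0.0014 z 0.0153
  0.030 y -0.0297..0.0286 mid -0.0005 z 0.0131
  0.050 y -0.0302..0.0294 mid -0.0004 z 0.0110
  0.070 y -0.0222..0.0296 mid 0.0037 z 0.0104
scene left z [0.0073 0.0122 0.0394]
  x range [-0.0724  0.0765]
  -0.070 y -0.0251..0.0187 mid -0.0032 z 0.0175
  -0.050 y -0.0276..0.0224 mid -0.0026 z 0.0120
  -0.030 y -0.0311..0.0248 mid -0.0031 z 0.0120
  -0.010 y -0.0313..0.0242 mid -0.0036 z 0.0125
  0.010 y -0.0303..0.0266 mid -0.0019 z 0.0133
  0.030 y -0.0292..0.0300 mid 0.0004 z 0.0122
  0.050 y -0.0300..0.0316 mid 0.0008 z 0.0113
  0.070 y -0.0304..0.0304 mid 0.0000 z 0.0111
```

Run:
```python
from h import *
np.set_printoptions(precision=4,suppress=True)
for n,box in(("top",(170,300,135,262)),("scene",(190,300,385,540))):
    d=np.load(f"pics/{n}0_d.npy");m=np.zeros(d.shape,bool);m[box[0]:box[1],box[2]:box[3]]=1
    P,_=cloud(n,d,m); o=np.array([.54,.31,0])
    for yaw in(-10.7,):
        L=(P-o)@R.from_euler('z',np.radians(yaw)).as_matrix()
        F=L[(L[:,2]>.026)&(L[:,2]<.042)&(abs(L[:,0])<.16)&(abs(L[:,1])<.16)]
        for a in(-.1,-.06,0,.06,.1):
            t=F[abs(F[:,1]-a)<.012]; print(n,"y",a,"x",np.percentile(t[:,0],[2,98]))
            t=F[abs(F[:,0]-a*.8)<.012];t2=t[abs(t[:,1])<.03]; print("   x",a*.8,"y",np.percentile(t[:,1],[2,98]),"divider",np.median(t2[:,1]) if len(t2) else None)
```

```text
top y -0.1 x [-0.1082  0.1061]
   x -0.08000000000000002 y [-0.1259  0.1272] divider 0.0007247835333615283
top y -0.06 x [-0.108   0.1264]
   x -0.048 y [-0.1258  0.1276] divider 0.0010472509767173316
top y 0 x [-0.1066  0.1247]
   x 0.0 y [-0.1263  0.1269] divider 0.002137617638325654
top y 0.06 x [-0.1075  0.1273]
   x 0.048 y [-0.1259  0.1282] divider 0.00131589747761804
top y 0.1 x [-0.1072  0.1068]
   x 0.08000000000000002 y [-0.1264  0.1268] divider 0.0014478417256330461
scene y -0.1 x [-0.108  0.111]
   x -0.08000000000000002 y [-0.1282  0.128 ] divider -0.0005465762246432116
scene y -0.06 x [-0.1049  0.1303]
   x -0.048 y [-0.1282  0.1288] divider -0.0007218196372834313
scene y 0 x [-0.1023  0.1329]
   x 0.0 y [-0.1281  0.1295] divider -0.0012300324767608453
scene y 0.06 x [-0.1064  0.1334]
   x 0.048 y [-0.1281  0.1273] divider 0.0004012661327116144
scene y 0.1 x [-0.1059  0.1105]
   x 0.08000000000000002 y [-0.1283  0.1278] divider -0.00025237056765052226
```

```bash
python3 -m crank '[[[0.02,-0.033,0,1.3],[0.04,-0.066,0,2.6],[0.06,-0.099,0,4],[0.08,-0.132,0,5.3],[0.1,-0.165,0,6.6]]]' 1 40
python3 -m crank '[[[0.02,-0.033,0,0],[0.04,-0.066,0,0],[0.06,-0.099,0,0],[0.08,-0.132,0,0],[0.1,-0.165,0,0]]]'
python3 -m crank '[[[0.02,-0.033,0,0],[0.04,-0.066,0,0],[0.06,-0.099,0,0],[0.08,-0.132,0,0],[0.1,-0.165,0,0]]]'
python3 -m crank '[[[0.02,-0.033,0,0],[0.04,-0.066,0,0],[0.06,-0.1,0,0],[0.06,-0.1,0,0]]]'
```

```text
t: 0.52
tool_pos: [0.2896, 0.4289, 0.2306]
tool_rot: [0.149, 1.566, -0.15]
contact_force: [0.8, 0.6, -0.0]
opening: 0.0854
t: 0.93
tool_pos: [0.3896, 0.2638, 0.2309]
tool_rot: [0.151, 1.566, -0.151]
contact_force: [1.5, -0.0, -0.4]
opening: 0.0855
t: 1.35
tool_pos: [0.4897, 0.0987, 0.231]
tool_rot: [0.152, 1.566, -0.151]
contact_force: [0.0, 0.2, 0.2]
opening: 0.0855
t: 1.68
tool_pos: [0.5513, -0.0047, 0.2306]
tool_rot: [0.154, 1.565, -0.158]
contact_force: [-1.3, 0.3, -0.3]
opening: 0.0853
```

```bash
python3 -m crank '[[[-0.001,0.003,-0.04,0],[-0.001,0.003,-0.08,0],[-0.001,0.003,-0.12,0],[-0.001,0.003,-0.16,0],[-0.001,0.003,-0.17,0]]]'
python3 -m crank '[[[0,0,0,0]]]'
python3 - <<'E'
from h import *
for n in("top","scene"):
    im,d=get_image(n);a=im[190:290,260:360] if n=="top" else im[180:300,260:400]
    cv2.imwrite(f"pics/{n}1.png",cv2.resize(a[:,:,::-1],None,fx=5 if n=="scene" else 6,fy=5 if n=="scene" else 6,interpolation=2))
o=get_obs();M=R.from_rotvec(o['tool_rot']).as_matrix();print(o['tool_pos'],np.degrees(np.arctan2(M[1,2],M[0,2])))
E
```

```text
t: 2.1
tool_pos: [0.5425, 0.0045, 0.0535]
tool_rot: [0.152, 1.579, -0.151]
contact_force: [-1.0, -0.1, -0.4]
opening: 0.0853
t: 2.18
tool_pos: [0.5446, 0.0042, 0.0569]
tool_rot: [0.152, 1.575, -0.151]
contact_force: [0.1, 0.2, 0.5]
opening: 0.0854
[0.54931628 0.00363426 0.06281197] -11.022117384294727
```

View pics/scene1.png

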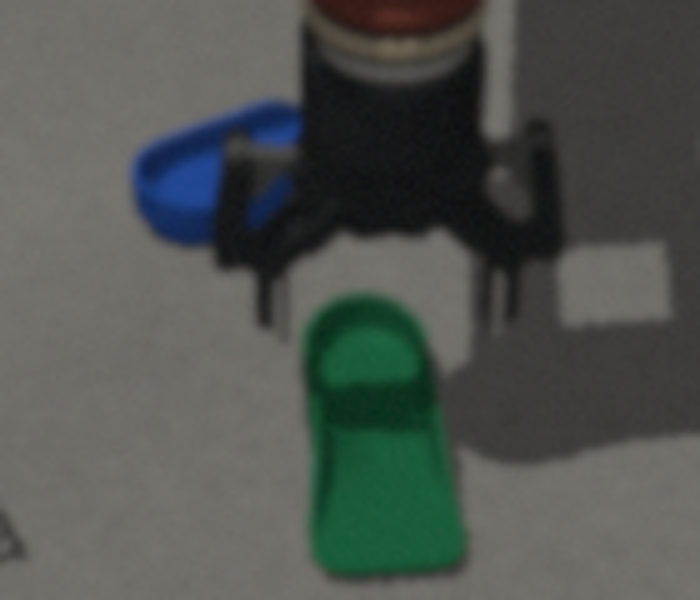

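View pics/top1.png

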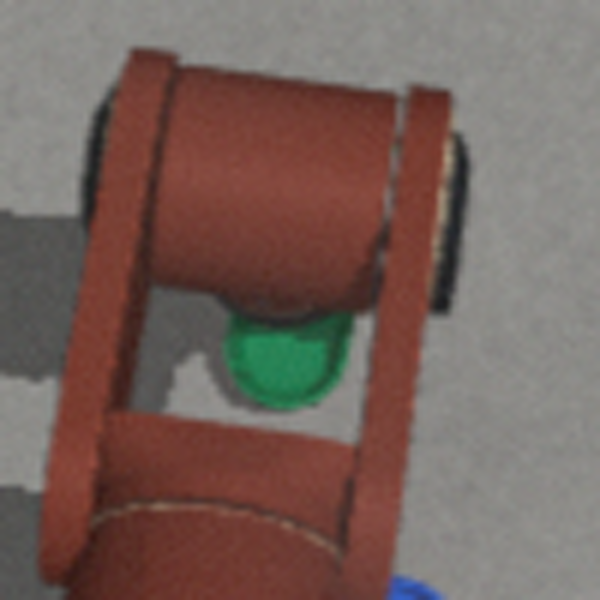

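```bash
python3 -m crank '[[[0,-0.005,-0.015,0],[0,-0.005,-0.03,0],[0,-0.005,-0.042,0],[0,-0.005,-0.05,0],[0,-0.005,-0.055,0]]]'
python3 -m crank '[[[0,0,0,0],[0,0,0,0],[0,0,0,0]]]'
python3 - <<'E'
from h import *
im,d=get_image("scene");a=im[180:300,260:400]
cv2.imwrite(f"pics/scene2.png",cv2.resize(a[:,:,::-1],None,fx=5,fy=5,interpolation=2))
o=get_obs();print(o['tool_pos'],o['contact_force'])
E
```

```text
t: 2.7
tool_pos: [0.5492, -0.0014, 0.007]
tool_rot: [0.151, 1.564, -0.151]
contact_force: [0.1, -0.1, 0.3]
opening: 0.0856
t: 2.95
tool_pos: [0.5491, -0.0014, 0.0072]
tool_rot: [0.151, 1.564, -0.151]
contact_force: [0.4, 0.7, 0.9]
opening: 0.0853
[ 0.54911029 -0.0014599   0.0072474 ] [-0.5325277  -0.0012092  -0.31633536]
```

View pics/scene2.png

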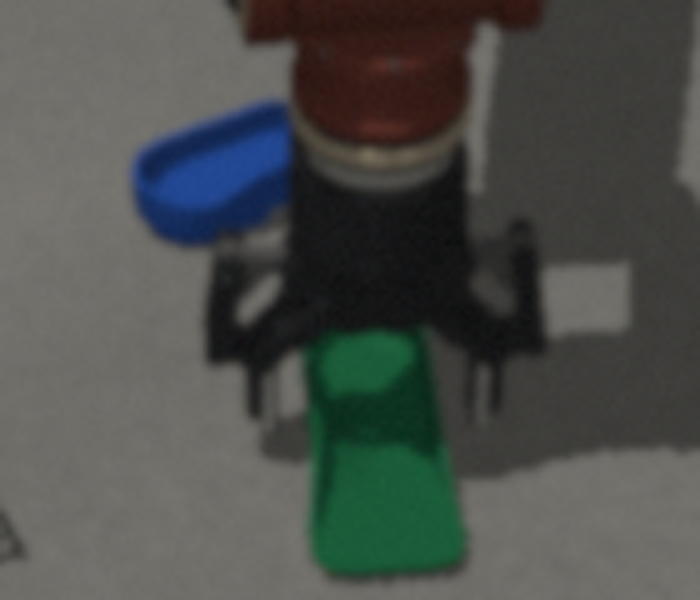

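```bash
python3 -m crank '[[[0,0,-0.003,0],[0,0,-0.003,0],[0,0,-0.003,0],[0,0,-0.003,0],[0,0,-0.003,0]]]' 0 40
python3 -m crank '[[[0,0,0,0],[0,0,0,0],[0,0,0,0],[0,0,0,0]]]'
python3 -m crank '[[[0,0,0.005,0],[0,0,0.012,0],[0,0,0.02,0],[0,0,0.02,0],[0,0,0.02,0]]]'
python3 - <<'E'
from h import *
im,d=get_image("scene");a=im[180:300,260:400]
cv2.imwrite(f"pics/scene3.png",cv2.resize(a[:,:,::-1],None,fx=5,fy=5,interpolation=2))
o=get_obs();print(o['tool_pos'],o['contact_force'])
E
```

```text
t: 3.42
tool_pos: [0.5486, -0.0014, 0.0035]
tool_rot: [0.151, 1.565, -0.151]
contact_force: [0.5, -0.1, 1.2]
opening: 0.0571
t: 3.75
tool_pos: [0.5486, -0.0014, 0.0035]
tool_rot: [0.151, 1.565, -0.151]
contact_force: [0.5, -1.0, 3.0]
opening: 0.0579
t: 4.17
tool_pos: [0.549, -0.0015, 0.0242]
tool_rot: [0.151, 1.564, -0.151]
contact_force: [-0.2, -0.6, -2.4]
opening: 0.0578
[ 0.54847889 -0.00139609  0.02365511] [-0.22912697 -0.12476795 -1.530506  ]
```

View pics/scene3.png

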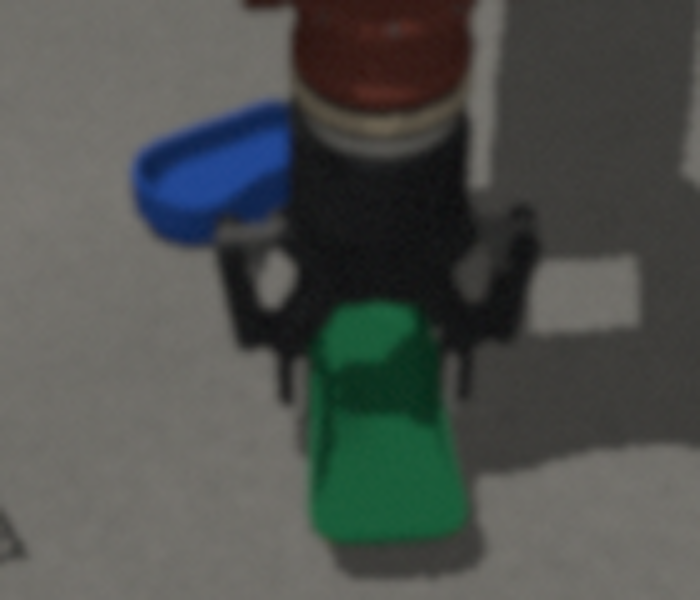

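```bash
python3 -m crank '[[[0,0,0.015,0],[0,0.008,0.035,0],[0,0.022,0.055,0],[0,0.042,0.065,0],[0,0.067,0.07,0]]]'
python3 -m crank '[[[0,0.028,0,0],[0,0.058,0,0],[0,0.09,0,0],[0,0.122,0,0],[0,0.154,0,0]]]'
python3 -m crank '[[[-0.003,0.03,0,0],[-0.003,0.06,0,0],[-0.003,0.09,0,0],[-0.003,0.115,0,0],[-0.003,0.135,0,0]]]'
python3 -m crank '[[[0,0.009,0,0],[0,0.015,0,0],[0,0.016,0,0],[0,0.016,0,0]]]'
python3 - <<'E'
from h import *
im,d=get_image("scene");a=im[150:300,380:560]
cv2.imwrite(f"pics/scene4.png",cv2.resize(a[:,:,::-1],None,fx=4,fy=4,interpolation=2))
o=get_obs();M=R.from_rotvec(o['tool_rot']).as_matrix();print(o['tool_pos'],o['contact_force'],np.degrees(np.arctan2(M[1,2],M[0,2])))
E
```

```text
t: 4.63
tool_pos: [0.5495, 0.0655, 0.0954]
tool_rot: [0.152, 1.562, -0.153]
contact_force: [0.3, -0.9, -0.8]
opening: 0.0575
t: 5.05
tool_pos: [0.5477, 0.221, 0.0928]
tool_rot: [0.151, 1.566, -0.152]
contact_force: [0.2, -0.5, -2.4]
opening: 0.0573
t: 5.47
tool_pos: [0.5446, 0.3565, 0.0926]
tool_rot: [0.15, 1.566, -0.15]
contact_force: [1.5, -0.8, -1.5]
opening: 0.058
t: 5.8
tool_pos: [0.5452, 0.3699, 0.0929]
tool_rot: [0.151, 1.566, -0.152]
contact_force: [0.6, -1.3, -0.9]
opening: 0.0573
[0.54535479 0.36959624 0.09298285] [ 0.21171248 -0.19171439 -1.53026024] -11.078581451046139
```

View pics/scene4.png

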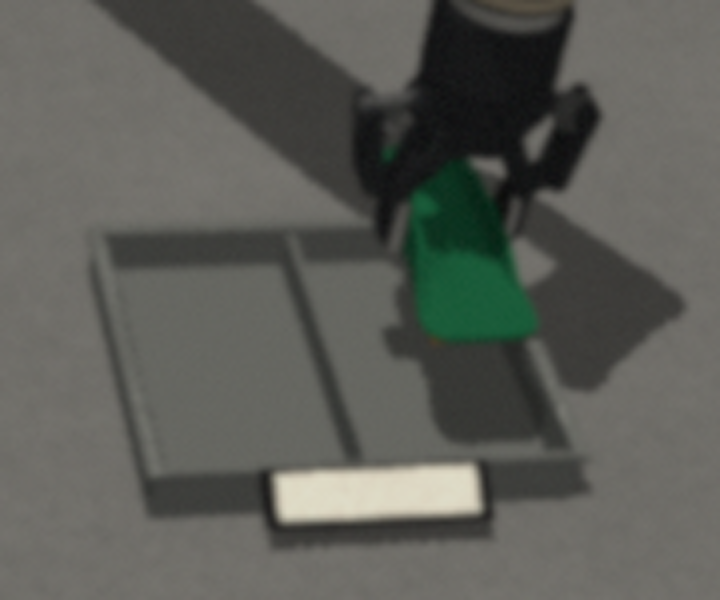

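```bash
python3 -m crank '[[[0,0,-0.012,0],[0,0,-0.032,0],[0,0,-0.052,0],[0,0,-0.064,0],[0,0,-0.07,0]]]'
python3 -m crank '[[[0,0,-0.004,0],[0,0,-0.008,0],[0,0,-0.011,0],[0,0,-0.013,0],[0,0,-0.013,0]]]'
python3 -m crank '[[[0,0,-0.001,0],[0,0,-0.001,0]]]'
```

```text
t: 6.27
tool_pos: [0.5436, 0.3689, 0.0199]
tool_rot: [0.15, 1.57, -0.154]
contact_force: [-1.2, 0.1, -2.7]
opening: 0.058
t: 6.68
tool_pos: [0.5456, 0.3708, 0.0106]
tool_rot: [0.151, 1.565, -0.151]
contact_force: [-0.3, -0.5, -1.7]
opening: 0.0577
t: 6.85
tool_pos: [0.5456, 0.3708, 0.0097]
tool_rot: [0.151, 1.565, -0.151]
contact_force: [0.3, -0.4, -1.1]
opening: 0.0574
```

```bash
python3 -m crank '[[[0,0,-0.001,0],[0,0,-0.001,0]]]'
python3 -m crank '[[[0,0,-0.001,0],[0,0,-0.001,0]]]'
```

```text
t: 7.02
tool_pos: [0.5456, 0.3708, 0.0087]
tool_rot: [0.152, 1.565, -0.151]
contact_force: [-0.0, -0.0, -0.6]
opening: 0.0575
t: 7.18
tool_pos: [0.5457, 0.3709, 0.0086]
tool_rot: [0.151, 1.565, -0.151]
contact_force: [-2.4, -1.7, 4.3]
opening: 0.0575
```

Floor contact felt (+4 N). Release partly, then rise.

```bash
python3 -m crank '[[[0,0,0,0],[0,0,0,0],[0,0,0,0],[0,0,0,0]]]' 0.82
python3 -m crank '[[[0,0,0.01,0],[0,0,0.03,0],[0,0,0.06,0],[0,0,0.1,0],[0,0,0.14,0]]]'
python3 -m crank '[[[0,-0.02,0.02,0],[0,-0.05,0.02,0],[0,-0.09,0.02,0],[0,-0.13,0.02,0],[0,-0.17,0.02,0]]]' 1
python3 -m crank '[[[0,-0.04,0,0],[0,-0.08,0,0],[0,-0.12,0,0],[0,-0.16,0,0],[0,-0.2,0,0]]]'
python3 - <<'E'
from h import *
for n in("scene","top"):
    im,d=get_image(n); np.save(f"pics/{n}5_i.npy",im);np.save(f"pics/{n}5_d.npy",d)
    cv2.imwrite(f"pics/{n}5.png",im[:,:,::-1])
    for b,s,c in blobs(green(im),100):
        P,_=cloud(n,d,b); print(n,s,cv2.minAreaRect(P[:,:2].astype(np.float32)),np.percentile(P[:,2],[1,50,99]))
print(get_obs()['tool_pos'])
E
```

```text
t: 7.52
tool_pos: [0.5453, 0.3706, 0.0071]
tool_rot: [0.151, 1.565, -0.151]
contact_force: [-0.2, 0.4, 0.2]
opening: 0.0699
t: 7.93
tool_pos: [0.5445, 0.3701, 0.1482]
tool_rot: [0.15, 1.567, -0.152]
contact_force: [1.3, 0.7, -0.9]
opening: 0.07
t: 8.35
tool_pos: [0.5452, 0.1993, 0.1684]
tool_rot: [0.151, 1.564, -0.15]
contact_force: [0.8, 0.5, -0.3]
opening: 0.0852
t: 8.77
tool_pos: [0.5451, -0.0013, 0.1683]
tool_rot: [0.151, 1.564, -0.151]
contact_force: [-0.0, -0.7, -0.4]
opening: 0.0859
scene [ 469  212   37   50 1128] ((0.5530717372894287, 0.3709394335746765), (0.06537007540464401, 0.15485598146915436), 79.05204010009766) [0.01187865 0.01734431 0.0445818 ]
scene [186 233  29  15 310] ((0.4840279221534729, -0.2819666564464569), (0.0586685948073864, 0.13005571067333221), 88.17391967773438) [0.04283684 0.05750442 0.13552437]
top [ 165  205   30   52 1063] ((0.5524075627326965, 0.36689144372940063), (0.06437325477600098, 0.1473732590675354), 84.07441711425781) [0.00898535 0.01558138 0.04262316]
top [ 403  232   30   50 1082] ((0.48227307200431824, -0.28330138325691223), (0.06529458612203598, 0.1269402652978897), 88.65913391113281) [0.04278255 0.0941201  0.13291143]
[ 0.54547326 -0.00425381  0.16833764]
```

View pics/scene5.png

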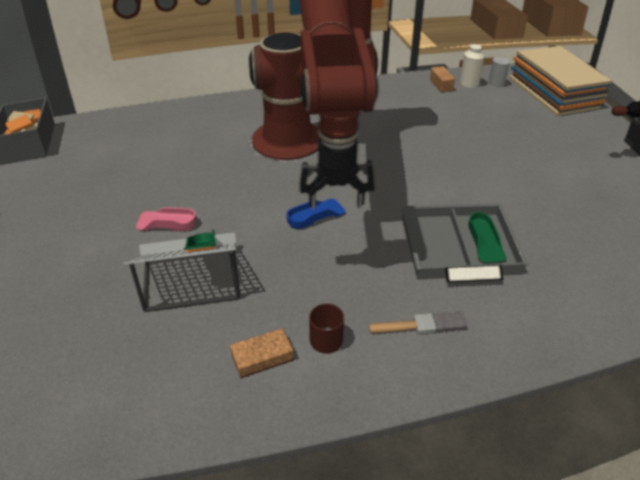

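```bash
python3 -m crank '[[[-0.004,-0.02,0.02,2],[-0.012,-0.05,0.04,4],[-0.022,-0.085,0.042,6],[-0.032,-0.12,0.042,8],[-0.042,-0.155,0.042,8.4]]]'
python3 -m crank '[[[-0.009,-0.035,0,0],[-0.018,-0.07,0,0],[-0.025,-0.1,0,0],[-0.028,-0.118,0,0],[-0.028,-0.122,0,0]]]'
python3 -m crank '[[[0,0,0,0],[0,0,0,0]]]'
python3 - <<'E'
from h import *
im,d=get_image("scene");a=im[150:320,110:290]
cv2.imwrite(f"pics/scene6.png",cv2.resize(a[:,:,::-1],None,fx=3.5,fy=3.5,interpolation=2))
o=get_obs();M=R.from_rotvec(o['tool_rot']).as_matrix();print(o['tool_pos'],np.degrees(np.arctan2(M[1,2],M[0,2])))
E
```

```text
t: 9.28
tool_pos: [0.5034, -0.1552, 0.2109]
tool_rot: [0.033, 1.568, -0.035]
contact_force: [1.0, 0.8, 0.9]
opening: 0.0855
t: 9.7
tool_pos: [0.4749, -0.2786, 0.21]
tool_rot: [0.038, 1.57, -0.039]
contact_force: [0.2, 0.2, 0.2]
opening: 0.0858
t: 9.87
tool_pos: [0.4757, -0.2755, 0.2095]
tool_rot: [0.036, 1.57, -0.035]
contact_force: [-0.6, -0.2, -0.7]
opening: 0.0853
[ 0.47576961 -0.27513825  0.20943252] -2.5626508392034464
```

View pics/scene6.png

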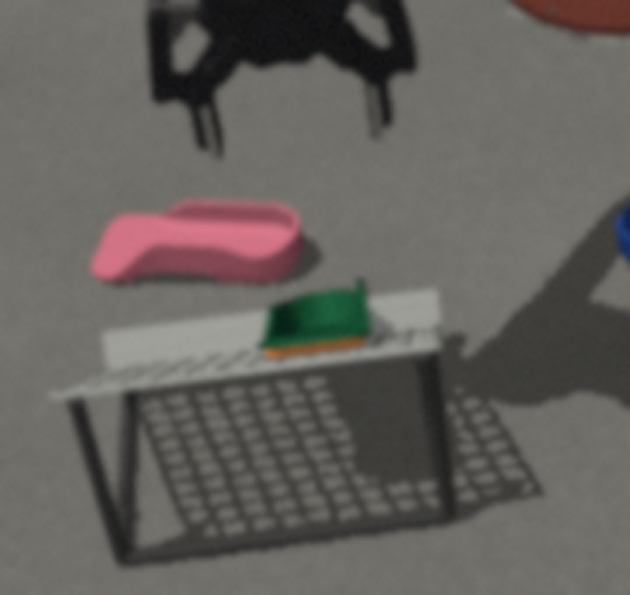

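```bash
python3 -m crank '[[[0,-0.005,-0.02,0],[0,-0.005,-0.05,0],[0,-0.005,-0.08,0],[0,-0.005,-0.1,0],[0,-0.005,-0.11,0]]]'
python3 -m crank '[[[0,0,0,0],[0,0,0,0],[0,0,0,0]]]'
python3 - <<'E'
from h import *
for n in("scene","top"):
    im,d=get_image(n);a=im[150:320,110:290] if n=="scene" else im[200:300,350:500]
    cv2.imwrite(f"pics/{n}7.png",cv2.resize(a[:,:,::-1],None,fx=3.5,fy=3.5,interpolation=2))
    for b,s,c in blobs(green(im),60):
        P,_=cloud(n,d,b); print(n,s,P.mean(0))
o=get_obs();M=R.from_rotvec(o['tool_rot']).as_matrix();print(o['tool_pos'],np.degrees(np.arctan2(M[1,2],M[0,2])),o['contact_force'])
E
```

```text
t: 10.33
tool_pos: [0.4741, -0.2785, 0.0957]
tool_rot: [0.037, 1.575, -0.032]
contact_force: [0.3, -0.3, -0.9]
opening: 0.0855
t: 10.58
tool_pos: [0.4767, -0.2817, 0.1014]
tool_rot: [0.034, 1.568, -0.037]
contact_force: [0.6, 1.2, 0.8]
opening: 0.0855
scene [ 469  212   37   50 1131] [0.55558639 0.37116864 0.02049353]
scene [186 234  29  14 307] [ 0.46512245 -0.28378163  0.07523545]
top [ 165  205   30   52 1062] [0.55508902 0.37121429 0.01840323]
top [407 232  17  20 228] [ 0.52413194 -0.26529532  0.13282881]
[ 0.47663304 -0.28208722  0.10158708] -2.6148032253382874 [ 0.23035389  0.91990047 -0.5862201 ]
```

View pics/scene7.png

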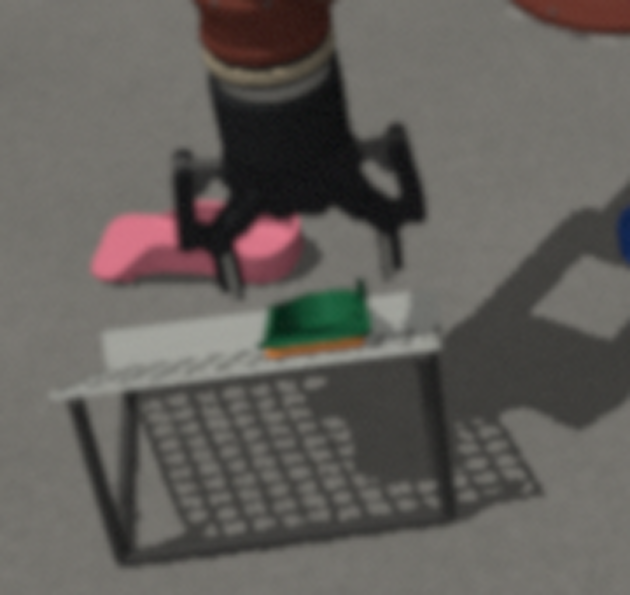

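View pics/top7.png

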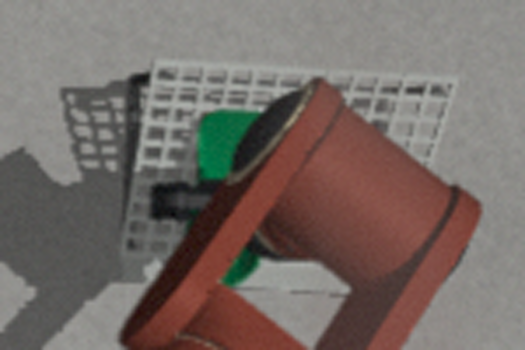

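```bash
python3 -m crank '[[[-0.001,0.002,-0.008,0],[-0.001,0.002,-0.016,0],[-0.001,0.002,-0.023,0],[-0.001,0.002,-0.027,0],[-0.001,0.002,-0.027,0]]]'
python3 -m crank '[[[0,0,0,0],[0,0,0,0]]]'
python3 - <<'E'
from h import *
for n in("scene",):
    im,d=get_image(n);a=im[150:320,110:290] 
    cv2.imwrite(f"pics/{n}8.png",cv2.resize(a[:,:,::-1],None,fx=3.5,fy=3.5,interpolation=2))
o=get_obs();print(o['tool_pos'],o['contact_force'])
E
```

```text
t: 11.1
tool_pos: [0.4732, -0.2786, 0.0703]
tool_rot: [0.038, 1.573, -0.035]
contact_force: [0.2, -0.9, -0.5]
opening: 0.0855
t: 11.27
tool_pos: [0.4744, -0.2795, 0.0724]
tool_rot: [0.036, 1.57, -0.036]
contact_force: [0.0, 0.3, -0.9]
opening: 0.0851
[ 0.47455885 -0.27960163  0.07259571] [-0.37321272 -0.11028412  0.11859715]
```

View pics/scene8.png

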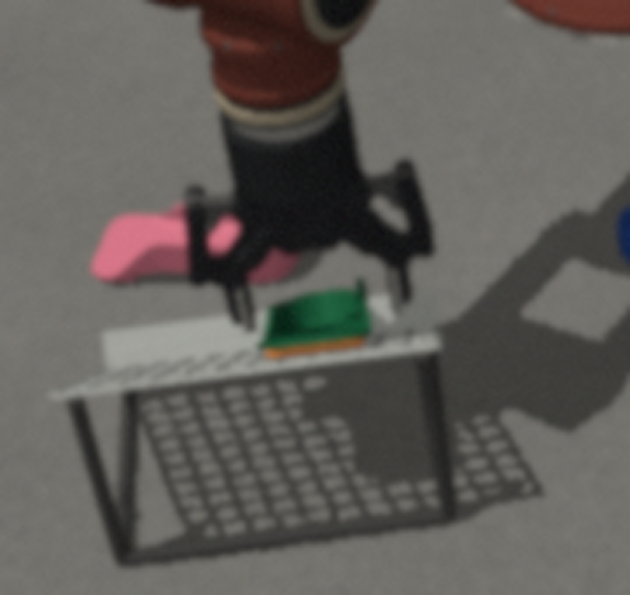

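```bash
python3 -m crank '[[[0,0,0,0],[0,0,0,0],[0,0,0,0],[0,0,0,0],[0,0,0,0]]]' 0 40
python3 -m crank '[[[0,0,0,0],[0,0,0,0],[0,0,0,0]]]'
python3 -m crank '[[[0,0,0.005,0],[0,0,0.012,0],[0,0,0.02,0],[0,0,0.02,0],[0,0,0.02,0]]]'
python3 - <<'E'
from h import *
for n in("scene",):
    im,d=get_image(n);a=im[150:320,110:290] 
    cv2.imwrite(f"pics/{n}9.png",cv2.resize(a[:,:,::-1],None,fx=3.5,fy=3.5,interpolation=2))
o=get_obs();print(o['tool_pos'],o['contact_force'],o['wrist_torque'])
E
```

```text
t: 11.73
tool_pos: [0.4747, -0.2798, 0.0731]
tool_rot: [0.035, 1.57, -0.037]
contact_force: [-1.9, 0.0, 5.0]
opening: 0.0576
t: 11.98
tool_pos: [0.4747, -0.2798, 0.0731]
tool_rot: [0.035, 1.57, -0.037]
contact_force: [-1.9, -0.0, 5.6]
opening: 0.0572
t: 12.4
tool_pos: [0.4748, -0.2796, 0.0931]
tool_rot: [0.035, 1.569, -0.037]
contact_force: [0.0, -0.4, -1.2]
opening: 0.0575
[ 0.47443074 -0.27938759  0.09250979] [-0.05045373 -0.74600562 -0.90242942] [ 0.06023204 -0.00098633 -0.01997038]
```

View pics/scene9.png

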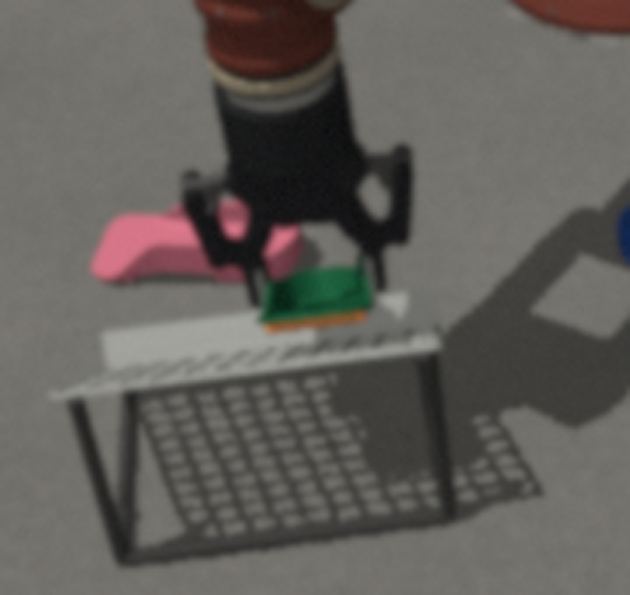

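```bash
python3 -m crank '[[[0,0,0.015,0],[0,0.002,0.04,0],[0,0.01,0.07,0],[0,0.025,0.095,0],[0,0.045,0.107,0]]]'
python3 -m crank '[[[0.001,0.028,0.001,-1],[0.003,0.058,0.001,-2.5],[0.005,0.092,0.001,-4],[0.007,0.127,0.001,-5.5],[0.009,0.162,0.001,-7]]]'
python3 -m crank '[[[0.002,0.036,0,-0.5],[0.004,0.072,0,-1],[0.006,0.108,0,-1.1],[0.008,0.144,0,-1.1],[0.01,0.18,0,-1.1]]]'
python3 -m crank '[[[0.001,0.036,0,0],[0.002,0.07,0,0],[0.002,0.1,0,0],[0.002,0.125,0,0],[0.002,0.14,0,0]]]'
python3 -m crank '[[[0,0.006,0,0],[0,0.009,0,0],[0,0.009,0,0],[0,0.009,0,0]]]'
python3 - <<'E'
from h import *
for n in("scene",):
    im,d=get_image(n);a=im[130:300,370:560] 
    cv2.imwrite(f"pics/{n}10.png",cv2.resize(a[:,:,::-1],None,fx=3.5,fy=3.5,interpolation=2))
o=get_obs();M=R.from_rotvec(o['tool_rot']).as_matrix();print(o['tool_pos'],np.degrees(np.arctan2(M[1,2],M[0,2])),o['contact_force'])
E
```

```text
t: 12.87
tool_pos: [0.4755, -0.2355, 0.2031]
tool_rot: [0.035, 1.566, -0.04]
contact_force: [0.9, 0.4, -1.3]
opening: 0.0573
t: 13.28
tool_pos: [0.4829, -0.0709, 0.1998]
tool_rot: [0.134, 1.567, -0.133]
contact_force: [0.5, -0.0, -1.5]
opening: 0.0576
t: 13.7
tool_pos: [0.4928, 0.1094, 0.1999]
tool_rot: [0.147, 1.566, -0.147]
contact_force: [0.3, 0.5, -1.7]
opening: 0.0575
t: 14.12
tool_pos: [0.4945, 0.2501, 0.1996]
tool_rot: [0.146, 1.567, -0.145]
contact_force: [0.4, -1.1, -0.8]
opening: 0.0578
t: 14.45
tool_pos: [0.4953, 0.2558, 0.2]
tool_rot: [0.147, 1.566, -0.148]
contact_force: [0.4, -0.9, -1.0]
opening: 0.0574
[0.49542543 0.25563819 0.20013747] -10.802364022051382 [-0.69853277  0.78979812 -0.26655021]
```

View pics/scene10.png

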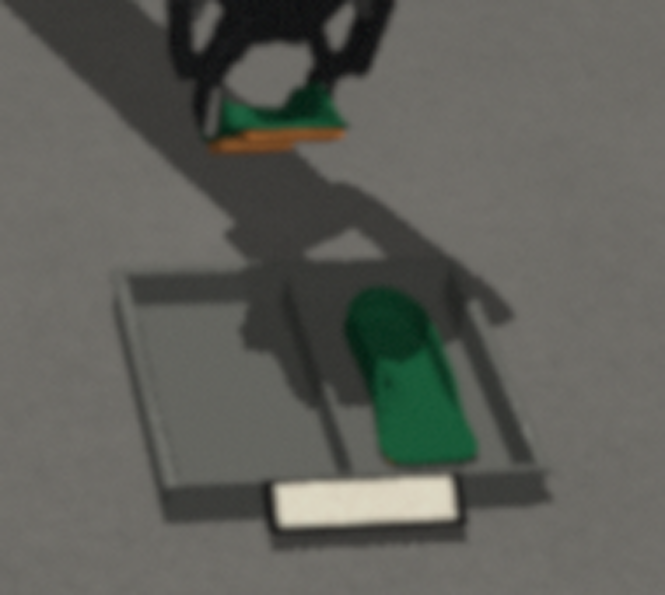

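```bash
python3 -m crank '[[[0,0.001,-0.012,0],[0,0.001,-0.035,0],[0,0.001,-0.065,0],[0,0.001,-0.095,0],[0,0.001,-0.12,0]]]'
python3 -m crank '[[[0,0,-0.012,0],[0,0,-0.018,0],[0,0,-0.022,0],[0,0,-0.022,0],[0,0,-0.022,0]]]'
python3 - <<'E'
from h import *
for n in("scene",):
    im,d=get_image(n);a=im[130:300,370:560] 
    cv2.imwrite(f"pics/{n}11.png",cv2.resize(a[:,:,::-1],None,fx=3.5,fy=3.5,interpolation=2))
o=get_obs();print(o['tool_pos'],o['contact_force'])
E
```

```text
t: 14.92
tool_pos: [0.4944, 0.2565, 0.0775]
tool_rot: [0.147, 1.567, -0.149]
contact_force: [-1.3, 0.2, -1.3]
opening: 0.0574
t: 15.33
tool_pos: [0.4966, 0.2579, 0.0599]
tool_rot: [0.148, 1.563, -0.146]
contact_force: [-1.2, -0.5, -0.7]
opening: 0.0578
[0.49671768 0.25805303 0.06019261] [ 0.89079327 -0.59616906 -0.0044835 ]
```

View pics/scene11.png

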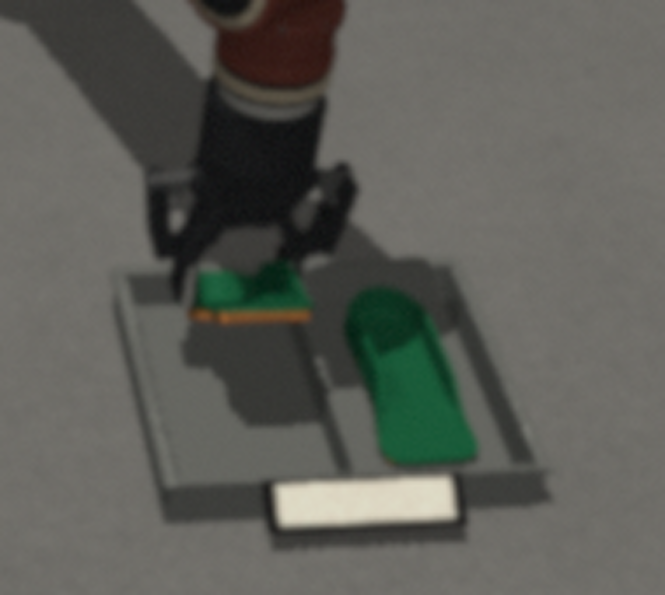

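```bash
python3 -m crank '[[[0,0,-0.003,0],[0,0,-0.006,0],[0,0,-0.009,0],[0,0,-0.009,0]]]' - 20
python3 -m crank '[[[0,0,-0.002,0],[0,0,-0.004,0],[0,0,-0.004,0]]]'
python3 -m crank '[[[0,0,-0.002,0],[0,0,-0.004,0],[0,0,-0.004,0]]]'
```

```text
t: 15.72
tool_pos: [0.4949, 0.2575, 0.0487]
tool_rot: [0.147, 1.567, -0.147]
contact_force: [-0.5, -0.1, -1.3]
opening: 0.0573
t: 15.97
tool_pos: [0.495, 0.2575, 0.0447]
tool_rot: [0.147, 1.567, -0.147]
contact_force: [-0.3, -0.1, -1.3]
opening: 0.0577
t: 16.22
tool_pos: [0.4963, 0.258, 0.0427]
tool_rot: [0.148, 1.564, -0.146]
contact_force: [-1.4, 0.4, 5.2]
opening: 0.0573
```

```bash
python3 -m crank '[[[0.0025,-0.0005,-0.0012,0],[0.005,-0.001,-0.0025,0],[0.0075,-0.0015,-0.004,0],[0.01,-0.002,-0.0055,0],[0.01,-0.002,-0.0055,0]]]'
python3 -m crank '[[[0,0,0,0]]]'
python3 - <<'E'
from h import *
for n in("scene",):
    im,d=get_image(n);a=im[130:300,370:560] 
    cv2.imwrite(f"pics/{n}12.png",cv2.resize(a[:,:,::-1],None,fx=3.5,fy=3.5,interpolation=2))
o=get_obs();print(o['tool_pos'],o['contact_force'])
E
```

```text
t: 16.63
tool_pos: [0.506, 0.2559, 0.0366]
tool_rot: [0.148, 1.565, -0.147]
contact_force: [-1.1, 1.0, 4.4]
opening: 0.0573
t: 16.72
tool_pos: [0.506, 0.2559, 0.0367]
tool_rot: [0.148, 1.565, -0.147]
contact_force: [-0.9, -0.4, 4.8]
opening: 0.0574
[0.50595171 0.25591879 0.03666142] [-1.11370404  0.02479876  4.82407012]
```

View pics/scene12.png

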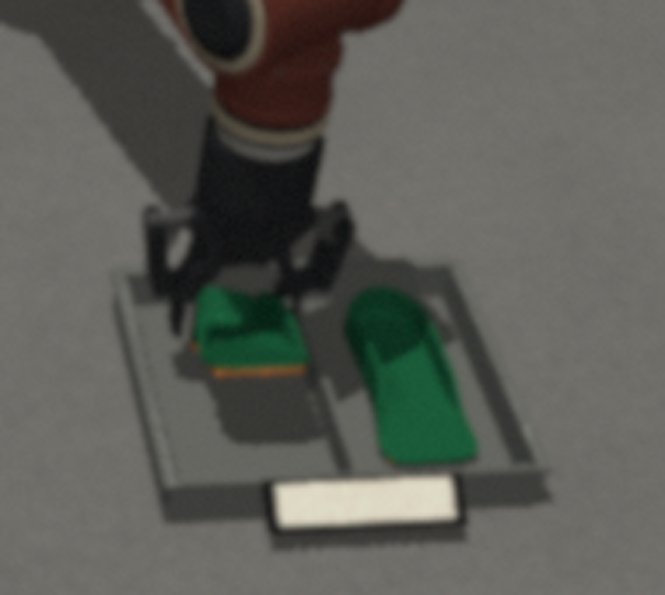

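```bash
python3 -m crank '[[[0.002,-0.0004,-0.0017,0],[0.004,-0.0008,-0.0035,0],[0.006,-0.0011,-0.0055,0],[0.008,-0.0015,-0.0075,0],[0.008,-0.0015,-0.0075,0]]]'
python3 -m crank '[[[0.002,-0.0004,-0.002,0],[0.0035,-0.0007,-0.004,0],[0.005,-0.001,-0.006,0],[0.006,-0.0012,-0.0075,0],[0.006,-0.0012,-0.0075,0]]]'
python3 - <<'E'
from h import *
for n in("scene",):
    im,d=get_image(n);a=im[130:300,370:560] 
    cv2.imwrite(f"pics/{n}13.png",cv2.resize(a[:,:,::-1],None,fx=3.5,fy=3.5,interpolation=2))
    for b,s,c in blobs(green(im),60):
        P,_=cloud(n,d,b); print(n,s,P.mean(0))
        if P[:,1].mean()<.32:
            L=(P-[.5288,.2506,0])@R.from_euler('z',np.radians(-10.7)).as_matrix(); q=L[(L[:,0]>.03)&(abs(L[:,1])<.02)]
            print(len(q),np.polyfit(q[:,0],q[:,2],1),L[:,0].max(),L[:,1].min(),L[:,1].max())
o=get_obs();print(o['tool_pos'],o['contact_force'])
E
```

```text
t: 17.18
tool_pos: [0.5142, 0.2544, 0.029]
tool_rot: [0.148, 1.564, -0.147]
contact_force: [0.4, -0.8, 4.5]
opening: 0.0574
t: 17.6
tool_pos: [0.5203, 0.2532, 0.0215]
tool_rot: [0.148, 1.564, -0.147]
contact_force: [0.1, 0.1, 3.9]
opening: 0.0576
scene [ 469  213   37   49 1133] [0.55572322 0.37097861 0.02045626]
scene [426 215  31  37 871] [0.53562918 0.25617322 0.03783981]
174 [0.23921649 0.03290203] 0.07347476188560094 -0.03104933192354535 0.050693132901474966
[0.52026873 0.25319303 0.02155093] [ 0.47085954 -1.25360933  4.13176983]
```

View pics/scene13.png

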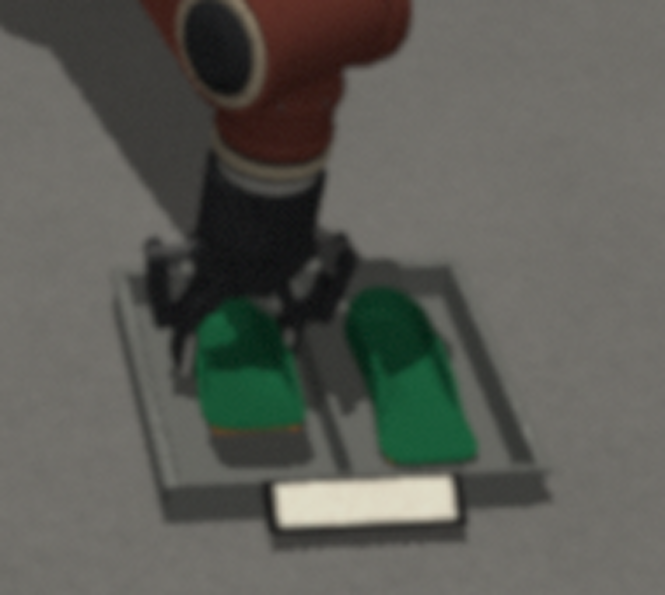

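```bash
python3 -m crank '[[[0.0013,-0.0002,-0.002,0],[0.0026,-0.0004,-0.004,0],[0.004,-0.0007,-0.006,0],[0.005,-0.001,-0.008,0],[0.005,-0.001,-0.008,0]]]'
python3 -m crank '[[[0.0005,-0.0001,-0.001,0],[0.001,-0.0002,-0.002,0],[0.001,-0.0002,-0.002,0]]]'
cat > chk.py <<'E'
from h import *
import sys
im,d=get_image("scene");a=im[130:300,370:560] 
cv2.imwrite(f"pics/scene{sys.argv[1]}.png",cv2.resize(a[:,:,::-1],None,fx=3.5,fy=3.5,interpolation=2))
for b,s,c in blobs(green(im),60):
    P,_=cloud("scene",d,b)
    r=P[:,1].mean()<.32
    o=[.5288,.2506,0] if r else [.5512,.3694,0]
    L=(P-o)@R.from_euler('z',np.radians(-10.7)).as_matrix(); q=L[(L[:,0]>.03)&(L[:,0]<.075)&(abs(L[:,1])<.02)]
    print("right" if r else "left",len(q),"slope,z0",np.polyfit(q[:,0],q[:,2],1).round(4),"toe z",np.median(q[q[:,0]>.055][:,2]).round(4),"x",L[:,0].min().round(4),L[:,0].max().round(4))
o=get_obs();print(o['tool_pos'],o['contact_force'])
E
python3 chk.py 14
```

```text
t: 18.07
tool_pos: [0.5252, 0.2523, 0.0134]
tool_rot: [0.148, 1.564, -0.147]
contact_force: [0.8, 1.0, 4.2]
opening: 0.0574
t: 18.32
tool_pos: [0.5261, 0.2521, 0.0114]
tool_rot: [0.148, 1.564, -0.146]
contact_force: [0.6, 1.4, 4.6]
opening: 0.0576
left 225 slope,z0 [-0.018   0.0167] toe z 0.0156 x -0.0739 0.0779
right 228 slope,z0 [0.0625 0.0222] toe z 0.0263 x -0.0682 0.0803
[0.52614201 0.25206958 0.01147927] [0.70129376 0.57865508 4.77290588]
```

View pics/scene14.png

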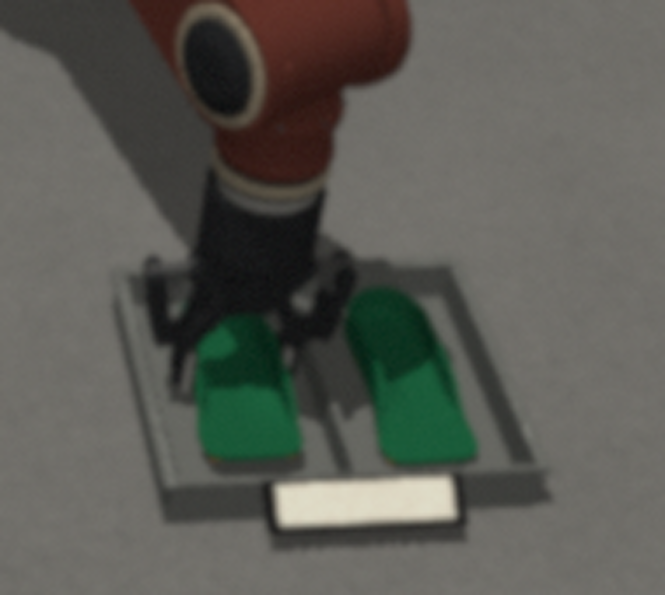

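```bash
python3 -m crank '[[[0.0005,-0.0001,-0.001,0],[0.001,-0.0002,-0.002,0],[0.001,-0.0002,-0.002,0]]]'
python3 -m crank '[[[0.0003,0,-0.001,0],[0.0006,0,-0.002,0],[0.0006,0,-0.002,0]]]'
python3 chk.py 15
```

```text
t: 18.62
tool_pos: [0.527, 0.2519, 0.0094]
tool_rot: [0.148, 1.564, -0.147]
contact_force: [0.4, 1.1, 4.6]
opening: 0.057
t: 18.87
tool_pos: [0.5278, 0.2518, 0.0075]
tool_rot: [0.148, 1.564, -0.147]
contact_force: [1.2, -0.4, 4.8]
opening: 0.0575
left 229 slope,z0 [-0.0295  0.0174] toe z 0.0153 x -0.0736 0.0787
right 235 slope,z0 [0.0056 0.018 ] toe z 0.0183 x -0.0672 0.08
[0.52782433 0.25178352 0.0074831 ] [0.14346381 0.53023739 4.87823372]
```

```bash
python3 -m crank '[[[0.0002,0,-0.0006,0],[0.0003,0,-0.0012,0],[0.0003,0,-0.0012,0]]]'
python3 chk.py 16
```

```text
t: 19.17
tool_pos: [0.5283, 0.2518, 0.0065]
tool_rot: [0.148, 1.564, -0.146]
contact_force: [1.1, 0.4, 5.7]
opening: 0.0576
left 231 slope,z0 [-0.024   0.0168] toe z 0.0151 x -0.0735 0.0782
right 243 slope,z0 [-0.0085  0.017 ] toe z 0.0163 x -0.0595 0.0808
[0.52828058 0.25175747 0.00648334] [1.56606351 0.63628694 5.35000651]
```

View pics/scene16.png

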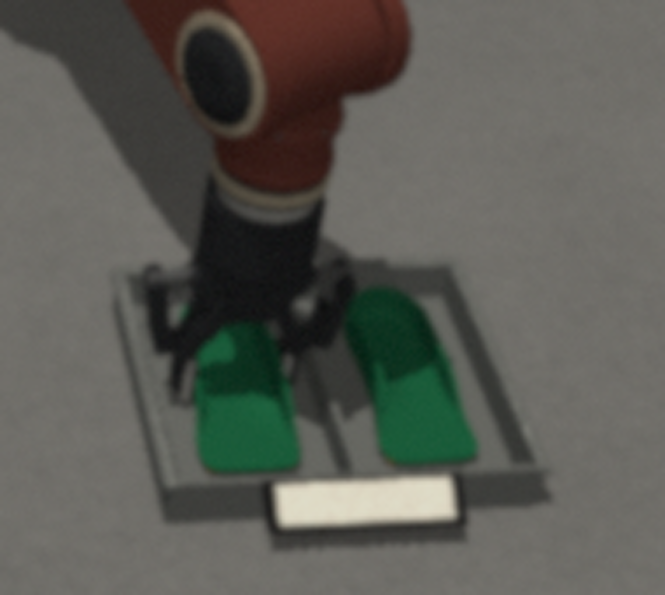

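```bash
python3 -m crank '[[[0,0,0,0],[0,0,0,0],[0,0,0,0],[0,0,0,0]]]' 0.82
python3 -m crank '[[[0,0,0.006,0],[0,0,0.02,0],[0,0,0.05,0],[0,0,0.09,0],[0,0,0.13,0]]]'
python3 -m crank '[[[0,-0.03,0.03,0],[0,-0.07,0.04,0],[0,-0.11,0.04,0],[0,-0.15,0.04,0],[0,-0.19,0.04,0]]]'
python3 -m crank '[[[0,-0.04,0,0],[0,-0.08,0,0],[0,-0.1,0,0],[0,-0.1,0,0]]]'
python3 chk.py 17
python3 - <<'E'
from h import *
im,d=get_image("top");cv2.imwrite("pics/top17.png",im[:,:,::-1])
for b,s,c in blobs(green(im),100):
    P,_=cloud("top",d,b); r=P[:,1].mean()<.32
    o=[.5288,.2506,0] if r else [.5512,.3694,0]
    L=(P-o)@R.from_euler('z',np.radians(-10.7)).as_matrix(); print(cv2.minAreaRect(P[:,:2].astype(np.float32)),np.percentile(P[:,2],[1,50,99]))
    xs=np.percentile(L[:,0],[.3,99.7]);print("  x",xs,"mid",xs.mean())
    for a in(-.05,-.03,-.01,.01,.06):
        t=L[abs(L[:,0]-xs.mean()-a)<.01];print("   ",a,t[:,1].min().round(4),t[:,1].max().round(4),np.median(t[:,2]).round(4))
E
```

```text
t: 19.55
tool_pos: [0.5264, 0.2512, 0.0047]
tool_rot: [0.146, 1.567, -0.148]
contact_force: [-0.3, 0.3, -0.6]
opening: 0.0699
t: 19.97
tool_pos: [0.5264, 0.2512, 0.1372]
tool_rot: [0.147, 1.567, -0.148]
contact_force: [1.6, 0.7, 0.8]
opening: 0.0703
t: 20.38
tool_pos: [0.5274, 0.0599, 0.178]
tool_rot: [0.146, 1.562, -0.146]
contact_force: [0.6, -0.4, -1.1]
opening: 0.0697
t: 20.72
tool_pos: [0.5274, -0.0423, 0.1773]
tool_rot: [0.15, 1.563, -0.152]
contact_force: [-0.3, 0.2, 0.7]
opening: 0.0702
left 225 slope,z0 [-0.0153  0.0163] toe z 0.0152 x -0.0745 0.0791
right 243 slope,z0 [-0.0183  0.0169] toe z 0.0157 x -0.0752 0.0806
[ 0.52742465 -0.04031959  0.17707758] [ 0.11268177  0.43615632 -0.28410091]
((0.5525845885276794, 0.37053465843200684), (0.06630878150463104, 0.14739389717578888), 79.91075897216797) [0.009005   0.01564286 0.04287151]
  x [-0.07116204  0.0742374 ] mid 0.0015376768494842555
    -0.05 -0.0301 0.0263 0.0161
    -0.03 -0.0289 0.0279 0.016
    -0.01 -0.0284 0.0281 0.0168
    0.01 -0.028 0.029 0.0168
    0.06 -0.0312 0.0351 0.0142
((0.5302882194519043, 0.24843519926071167), (0.06692025065422058, 0.14884305000305176), 82.17619323730469) [0.00918948 0.01571559 0.04193361]
  x [-0.07031257  0.07543754] mid 0.0025624875791027263
    -0.05 -0.0277 0.0294 0.0156
    -0.03 -0.0283 0.0288 0.0159
    -0.01 -0.0275 0.0297 0.0174
    0.01 -0.0278 0.0294 0.0179
    0.06 -0.0326 0.0346 0.0142
```

View pics/scene17.png

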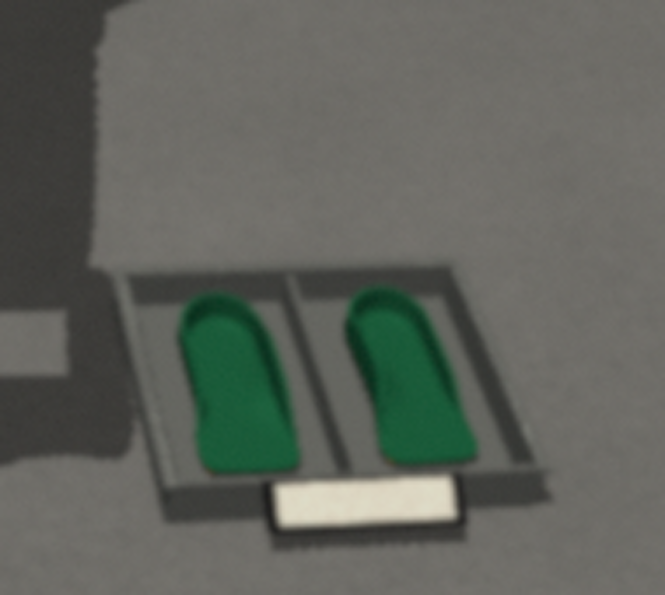

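View pics/top17.png

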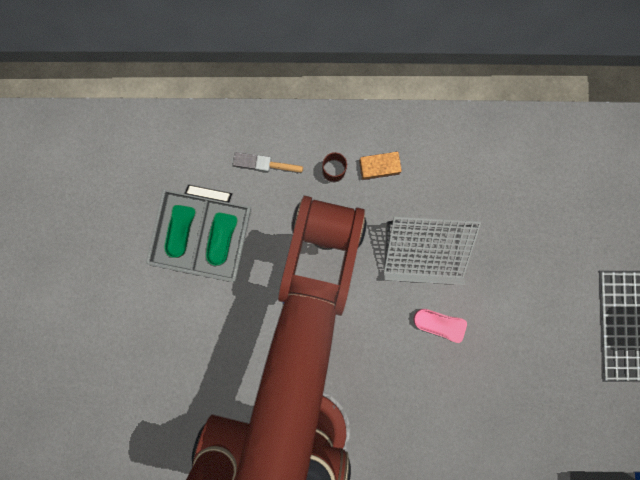

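```bash
python3 -m crank '[[[0,0,0,0],[0,0,0,0]]]'; python3 -c "from station import finish_job;print(finish_job())"
```

```text
t: 20.98
tool_pos: [0.5273, -0.0374, 0.176]
tool_rot: [0.146, 1.565, -0.146]
contact_force: [0.7, -0.6, 0.4]
opening: 0.0704
the job is handed in; nothing more can be done
None
```

Both green shells are packed and the job is handed in at about 21 s; no verdict was reported.

- **Left shell:** I lifted it level from the bench and set it down in the left bay on a floor contact of about 4 N.
- **Right shell:** I gripped it across its flanges on the rack, still tilted 40°. I touched its heel to the right bay's floor, then lowered and moved forward at 20 N grip so it turned level between the pads. At release its toe was about 1 mm above the floor.

My last camera checks:

| Check | Result | Limit |
|---|---|---|
| Offset from bay centre | about 2–3 mm each | 42 mm |
| Alignment with the tray | flange edges put both within about 2°, toes towards the card | 0.26 rad (15°) |
| Level | toe heights 15.2 mm (left) and 15.7 mm (right), slopes alike, so both sit flat on their posts | 0.1 rad |
| Clutter and look-alikes | sleeve, block, brush and pink shell look unmoved in the last top view; the blue shell was hidden by the arm in that view, but nothing touched it | 30 mm for sleeve, block and brush |
| Robot | raised clear of everything, force readings only noise | touches nothing |

Nothing failed. Two readings disagreed: fitted-rectangle angles for the shells differed by several degrees between views because the outline is not symmetric, so I relied on the flange edges. A depth-image outline of the tray also included the card holder, so I corrected the tray centre before placing anything.

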